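Open the green eye-rinse bottle and hold its cap

ROBOT

A 6-joint arm with a two-finger parallel gripper is mounted at the origin on the work surface. World frame = base frame: x ahead of the robot, y to its left, z up, the work surface at z = 0. Lengths are in m, angles in degrees, forces in N, time in s.
With the tool pointing down it reaches from about 0.4 to 0.825 m from the base axis. Payload 7 kg.
Tool frame: the origin (TCP) lies at the very end of the fingers, on their centre line; the grasp point (between the pads) lies 19 mm behind it (ctrl.pinch_z is the distance from the TCP to the grasp point, in m); z points along the fingers, x is the direction in which the jaws open and shut, and the axes are right-handed (so a half turn about z gives the same grasp; the last joint's range is limited). The gripper opens to 88 mm and grips with 3 to 60 N. Pads are 19 mm wide; open, the fingers measure 130 mm over their backs; the gripper's body (78 mm by 193 mm) begins 47 mm behind the grasp point.
Start: joints at [-52.764, 20.546, 0.682, 0, -70.136, -16.507], TCP at [0.239, -0.631, 0.227] pointing down, gripper open.
Joint ranges: [-176.03, 176.03], [-82.01, 121.73], [-58.28, 71.71], [-173.87, 95.51], [-174.79, -0.11], [-173.66, 173.66]. Speed limits (degrees/s): [136.94, 136.94, 172.46, 180, 180, 180].

INTERFACE

Orientations are given as [roll, pitch, yaw] about the fixed x, y, z axes, in that order (R = Rz(yaw) Ry(pitch) Rx(roll)).
In Python, from plant import ctrl gives the robot as it stands.
- The arm moves only by the tool carry_out, never from a script. Its argument "increments" is a list of rows, each a list of 7 numbers: the turn, a rotation vector about the world's x, y, z in degrees, then the shift along the world's x, y, z in mm, then the closure, from 0 (fully open) to 1 (shut). In form: [[ax, ay, az, dx, dy, dz, grip], ...]. A call has 1 to 20 rows; each row is the pose to reach, as a shift and turn from the pose commanded when the call began; what a row does not reach only later rows make up. A row lasts 1/8 s, in which the tool goes at most 62.5 mm and 10.7 degrees, less where a joint would pass 70% of its speed; a pose out of reach is approached as far as the arm can. A call with a gripper value outside its range is refused whole. The fingers move at their own pace and stop on an object; the grip force is fixed at half the most. Time passes only in rows, so rows that repeat a pose let the fingers close. It gives the time, the measured TCP pose, the force and the opening at its end, in the units of the state.
- ctrl.get_obs(): the state, without advancing time (a new reading comes with each control period).
- ctrl.snapshot(name): name is "scene" or "top"; returns a dict with "pixels" (420x560x3 uint8, blue, green, red), "intrinsics" (3x3 intrinsics, pixels), "dist" ([k1, k2, p1, p2, k3] as OpenCV has them; the pictures are not rectified), "rvec" (rotation vector, rad) and "tvec" (3), from world to camera coordinates, as OpenCV has them. Camera axes: x right, y down, z forward; pixel columns grow to the right and rows downward; lengths in m; the calibration is good to about 2 mm. A picture is of the moment at which its call begins. There is no depth.
- ctrl.close_job(): hands the job in, once; it reports no verdict.
Trained networks look in a picture, given as the dict that the camera call returned (one of the last four; its "shot" number tells which), for a name from the list of things; names that differ only in an ending like _2 or _b are one class to them, and where a whole thing is asked for, a point or a joint stands for the part that bears it (a point fixed in the world has none). Each returns a list of dicts, best first, with "confidence" (0 to 1); they miss things now and then, are a little off and sometimes report something else, mostly with a low value. They report only what shows in the picture. A call takes as long as a camera call. They do not tell look-alikes from the thing itself.
- ctrl.search_frame(picture, label): "centre" ([x, y, z] in m, in world coordinates, good to about 4 mm: the middle of the surface that is visible of it).
- ctrl.outline_of(picture, label): "pixels" (420x560 bool, what is visible of it).
The state is a dict: "clock": time; "joint_pos": joint angles; "qvel": joint speeds; "tau": joint torques, N m; "tool_pos": TCP position; "orientation": TCP orientation; "force": force on the tool from outside, world axes, zero at the start; "moment": the same for the moment, N m; "opening": finger opening in m.
Only numpy, scipy, OpenCV 4.12 (cv2) and the standard library are available. Lean on these libraries where they do the work, as an engineer would, in place of code of your own. Each camera call takes 0.05 s, during which the arm holds its last target. There are 200 camera calls.

TASK

Open the green eye-rinse bottle and keep its cap clean: nobody remembers whether this cap loosens clockwise or anticlockwise, so find out by trying it one way and then the other if it will not turn, then lift it off and carry it, mouth down, to above the middle of the white saucer. Finish while still holding the cap there in the gripper, a few centimetres or more clear above the saucer, without setting it down. Leave the saucer, the blue bottle with its cap, and the other things on the cart where they are.

Things in the scene. Friction and masses are not known exactly. Their poses are not given: they have to be found in the camera images.
- green_bottle_cap_mid (a point): centre (half-way up) of the white, ribbed, round screw cap of the green bottle: 36 mm diameter, 38 mm tall, about 30 g, loose, open at the bottom. z is its axis, up; its yaw shows how far it has turned. Its skirt stands on the bottle's shoulder, 19 mm below this point
- green_bottle_cap: the same cap, origin at its lower rim. Closed, it cannot be pulled up. The wrong way it meets a hard stop within 0.3 rad; the other way it turns easily, is free from about 0.85 rad and meets an end stop at 1.1 to 1.3 rad (from its start). Pressed against the end stop it binds: back off 0.1 to 0.2 rad and lift straight off. Which way loosens differs from start to start and cannot be seen
- green_bottle_shoulder (a point): centre of the flat shoulder (44 mm diameter) of the green plastic bottle, 84 mm above the cart. Bottle 50 mm diameter with a white band, clamped in a fixed grey holder 70 x 70 mm, 28 mm tall; it neither turns nor moves. A nozzle inside the cap stands 22 mm above the shoulder: the cap clears it when lifted more than 22 mm
- blue_bottle_cap_mid (a point): centre (half-way up) of the like cap on the blue bottle, which is otherwise the same as the green one; leave it alone
- saucer: white ceramic saucer, 130 mm diameter, 18 mm tall, loose on the cart; origin at the centre of its underside
- pillbox: clear pillbox with blue and yellow lids, 60 x 110 x 24 mm, on the square steel tray (200 x 200 x 20 mm) at the far side; origin at the centre of its underside; bystander
- mug: blue ceramic mug, 80 mm diameter, 90 mm tall, at the far left; origin at the centre of its underside; bystander
- glasses_case: black glasses case, 60 x 150 x 33 mm, at the near left; origin at the centre of its underside; bystander
- remote: grey remote control, 45 x 160 x 18 mm, at the near right; origin at the centre of its underside; bystander
- carousel (a joint): white carousel, 176 mm diameter, 111 mm tall to its orange knob, at the far right; turn about the vertical, rad, as found at the start; bystander
Things that resemble listed ones, but are neither listed nor needed, are in the scene too. What is shaped like the part that bears green_bottle_shoulder but purple or red is not meant.

How it is judged:
By the outcome, as a careful person would: the job done as asked, in the order asked, and still so for the second after the job is handed in, while the arm keeps its last pose, push and grip.
It also fails if it takes over 46 s, if anything falls off the work surface, if the arm or the gripper's body presses on something with over 40 N, if the wrist force passes 120 N, or if a joint passes its speed limit or range.

## Working session

There is one attempt and no reset: what is moved stays moved. The work goes in short steps, Python scripts to look and compute and a tool call to move; the robot and the scene stay as the last step left them, time stands still between calls to the robot, and variables do not carry over. Pictures are saved under pics/ and viewed, about 8 in all and at most 12, crops included, and the job is handed in when it is done.

Besides the shell and the picture viewer there is one more tool, called after "Call:" by a JSON object that holds its "method" and its "body", one argument or row to a line. carry_out: Moves the arm, as the interface text tells. Its arguments: {"type":"object","properties":{"increments":{"type":"array"}},"required":["increments"]}

```bash
mkdir -p pics; cat > h.py <<'E'
import numpy as np, cv2
from plant import ctrl
def proj(s,P):
    return cv2.projectPoints(np.float64(P).reshape(-1,1,3),s["rvec"],s["tvec"],s["intrinsics"],np.float64(s["dist"]))[0].reshape(-1,2)
def ray(s,uv,z):
    n=cv2.undistortPoints(np.float64(uv).reshape(-1,1,2),s["intrinsics"],np.float64(s["dist"])).reshape(2)
    R=cv2.Rodrigues(np.float64(s["rvec"]))[0]; t=np.float64(s["tvec"]).ravel()
    C=-R.T@t; d=R.T@np.array([n[0],n[1],1]); return C+d*(z-C[2])/d[2]
E
python3 - <<'E'
from h import *
for n in ("scene","top"):
    s=ctrl.snapshot(n); cv2.imwrite(f"pics/{n}0.png",s["pixels"])
    for l in ("green_bottle_cap_mid","green_bottle_shoulder","blue_bottle_cap_mid","saucer"):
        for d in ctrl.search_frame(s,l): print(n,l,np.round(d["centre"],4),round(d["confidence"],2),proj(s,d["centre"]).round().tolist())
o=ctrl.get_obs(); print(o["clock"],o["tool_pos"],o["orientation"],o["force"],o["opening"],ctrl.pinch_z)
E
```

```text
scene green_bottle_cap_mid [0.5552 0.2208 0.1213] 0.6 [[333.0, 171.0]]
scene green_bottle_shoulder [0.5373 0.3416 0.0302] 0.93 [[357.0, 169.0]]
scene green_bottle_shoulder [0.5666 0.2087 0.0288] 0.88 [[329.0, 196.0]]
scene green_bottle_shoulder [0.4221 0.2047 0.0342] 0.7 [[297.0, 165.0]]
scene green_bottle_shoulder [0.4058 0.0587 0.0341] 0.57 [[254.0, 184.0]]
scene green_bottle_shoulder [0.365  0.4585 0.0325] 0.23 [[348.0, 119.0]]
scene blue_bottle_cap_mid [ 0.5692 -0.1957  0.1211] 0.57 [[206.0, 252.0]]
scene saucer [0.5581 0.0192 0.011 ] 0.9 [[274.0, 231.0]]
top green_bottle_cap_mid [0.5435 0.2224 0.1244] 0.54 [[208.0, 216.0]]
top green_bottle_shoulder [0.4042 0.2136 0.0296] 0.98 [[216.0, 268.0]]
top green_bottle_shoulder [0.5247 0.3468 0.0319] 0.94 [[172.0, 228.0]]
top green_bottle_shoulder [0.3863 0.0665 0.0264] 0.71 [[266.0, 274.0]]
top blue_bottle_cap_mid [ 0.5542 -0.1988  0.1263] 0.63 [[358.0, 210.0]]
top saucer [0.562  0.0141 0.0093] 0.59 [[283.0, 216.0]]
0.5 [ 0.23891642 -0.63127542  0.22652111] [ 1.79999882e+02 -3.08805003e-03  1.10729816e+02] [-0.74460309  0.30856402 -0.32306252] 0.08799175208526953 0.0188
```

View pics/scene0.png

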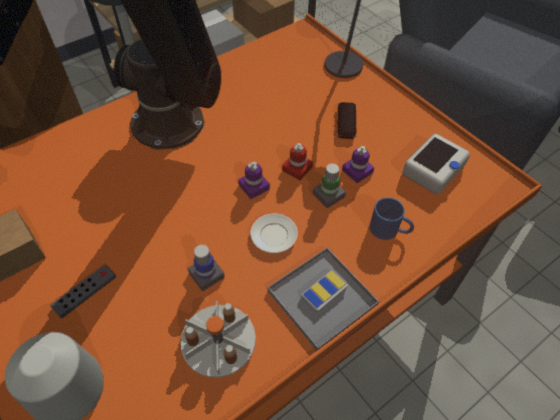

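View pics/top0.png

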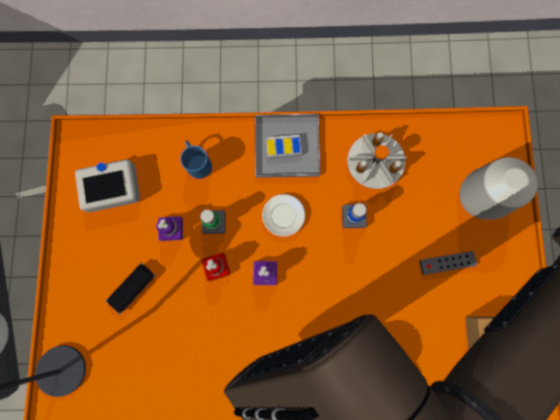

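```bash
cat >> h.py <<'E'
from scipy.optimize import minimize
def cyl(x,y,r,z0,z1):
    a=np.linspace(0,2*np.pi,40); return np.array([[x+r*np.cos(t),y+r*np.sin(t),z] for z in (z0,z1) for t in a])
def fit(shots,masks,x0,r,z0,z1):
    def cost(p):
        c=0
        for s,m in zip(shots,masks):
            h=cv2.convexHull(np.float32(proj(s,cyl(p[0],p[1],r,z0,z1))*16)).round().astype(np.int32)
            k=np.zeros(m.shape,np.uint8); cv2.fillPoly(k,[h],1,shift=4,lineType=8)
            c+=1-(m&(k>0)).sum()/(m|(k>0)).sum()
        return c
    q=minimize(cost,x0,method="Nelder-Mead",options=dict(initial_simplex=np.array(x0)+[[0,0],[.006,0],[0,.006]]))
    return q.x,q.fun
E
python3 - <<'E'
from h import *
S=[ctrl.snapshot(n) for n in ("scene","top")]
for l,x0,r,z0,z1 in (("green_bottle_cap_mid",(.55,.22),.018,.084,.122),("saucer",(.56,.016),.065,.0,.018),("blue_bottle_cap_mid",(.56,-.197),.018,.084,.122)):
    M=[ctrl.outline_of(s,l) for s in S]; print(l,[[(round(d["confidence"],2),int(d["pixels"].sum())) for d in m] for m in M])
    M=[m[0]["pixels"] for m in M]
    print(fit(S,M,x0,r,z0,z1),[fit([s],[m],x0,r,z0,z1) for s,m in zip(S,M)])
c=[]
for s,(u,v) in zip(S,((320,180),(210,225))):
    c.append(cv2.resize(s["pixels"][v-60:v+60,u-65:u+65],None,fx=3,fy=3,interpolation=cv2.INTER_CUBIC))
cv2.imwrite("pics/crop.png",np.hstack(c))
E
```

```text
green_bottle_cap_mid [[(0.74, 217)], [(0.65, 133)]]
(array([0.54622656, 0.22632813]), np.float64(0.3994484280198566)) [(array([0.54636719, 0.22735938]), np.float64(0.11475409836065575)), (array([0.54622656, 0.22632813]), np.float64(0.2810810810810811))]
saucer [[(0.74, 1507), (0.19, 628)], [(0.81, 1350)]]
(array([0.5633067, 0.0136676]), np.float64(0.197691395200292)) [(array([0.55561133, 0.01758203]), np.float64(0.10173548773189711)), (array([0.56841992, 0.0136709 ]), np.float64(0.0847457627118644))]
blue_bottle_cap_mid [[(0.5, 283)], [(0.46, 169)]]
(array([ 0.55793489, -0.20129421]), np.float64(0.16514942857653847)) [(array([ 0.55768866, -0.20138977]), np.float64(0.06040268456375841)), (array([ 0.55812683, -0.20311481]), np.float64(0.09139784946236562))]
```

View pics/crop.png

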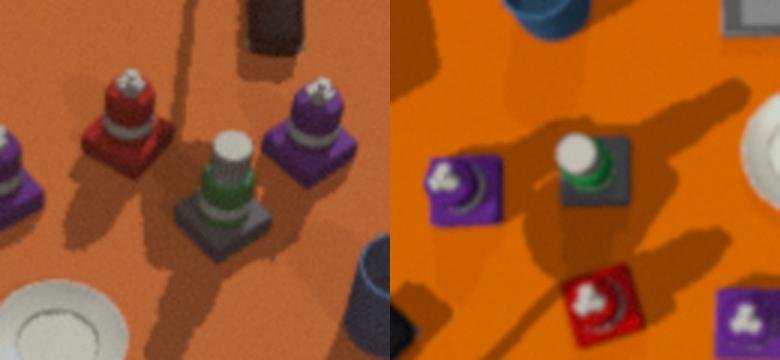

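Only one bottle is green in a grey holder, at scene (331,178) and top (208,218). The purple ones at scene (254,180) and (360,160) and the red one at (298,160) are look-alikes with spiky tops. The cap is at about (0.546, 0.2265) and the saucer at about (0.562, 0.015). I'll move above the cap next.

Call:
{"method": "carry_out", "body": {
  "increments": [
    [0, 0, 2, 30, 84, 0, 0],
    [0, 0, 4, 51, 143, 0, 0],
    [0, 0, 6, 72, 201, 0, 0],
    [0, 0, 8, 93, 260, 0, 0],
    [0, 0, 10, 114, 318, 0, 0],
    [0, 0, 12, 135, 377, 0, 0],
    [0, 0, 14, 156, 435, 0, 0],
    [0, 0, 16, 177, 494, 0, 0],
    [0, 0, 18, 198, 552, 0, 0],
    [0, 0, 20, 219, 611, 0, 0],
    [0, 0, 22, 240, 669, 0, 0],
    [0, 0, 24, 261, 728, -20, 0],
    [0, 0, 24, 282, 787, -40, 0],
    [0, 0, 24, 307, 857, -60, 0],
    [0, 0, 24, 307, 857, -60, 0],
    [0, 0, 24, 307, 857, -60, 0],
    [0, 0, 24, 307, 857, -60, 0]
  ]
}}

```text
clock: 3.02
tool_pos: [0.5456, 0.2255, 0.1664]
orientation: [-180.0, 0.0, 134.8]
force: [-0.3, -0.7, 0.3]
opening: 0.0873
```

```bash
python3 - <<'E'
from h import *
o=ctrl.get_obs(); print(o["clock"],o["tool_pos"],o["orientation"],o["force"],o["joint_pos"])
S=[ctrl.snapshot(n) for n in ("scene","top")]
c=[]
for s in S:
    im=s["pixels"].copy()
    for p in proj(s,cyl(.5463,.2265,.018,.084,.122)): im[int(round(p[1])),int(round(p[0]))]=(0,0,255)
    u,v=proj(s,[.546,.226,.12])[0].astype(int); c.append(cv2.resize(im[v-50:v+50,u-55:u+55],None,fx=3.5,fy=3.5,interpolation=cv2.INTER_CUBIC))
cv2.imwrite("pics/near.png",np.hstack(c))
E
```

```text
3.025 [0.54564048 0.22552411 0.16638166] [-1.79957529e+02  1.27211872e-04  1.34751828e+02] [-0.3029237  -0.7172197   0.31792741] [ 4.14150582e+01  1.53075441e+01 -1.50990076e+01  3.01219548e-03
 -5.96358400e+01 -8.66647537e+01]
```

View pics/near.png

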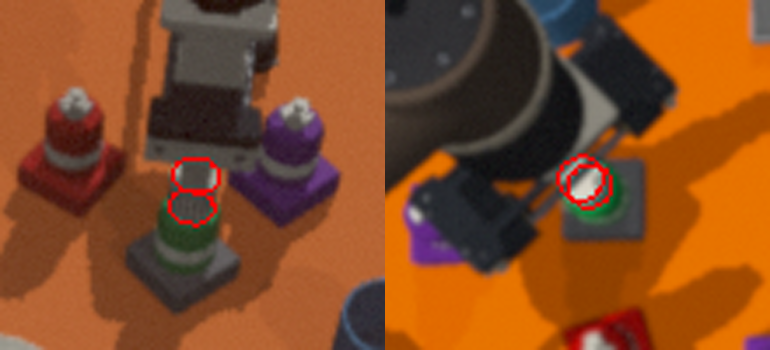

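The overlay sits on the cap at scene crop (193,190) and top crop (587,183), and the jaws straddle it. Next I descend and close.

Call:
{"method": "carry_out", "body": {
  "increments": [
    [0, 0, 0, 1, 1, -25, 0],
    [0, 0, 0, 1, 1, -50, 0],
    [0, 0, 0, 1, 1, -66, 0],
    [0, 0, 0, 1, 1, -75, 0],
    [0, 0, 0, 1, 1, -75, 0],
    [0, 0, 0, 1, 1, -75, 0.4],
    [0, 0, 0, 1, 1, -75, 0.5],
    [0, 0, 0, 1, 1, -75, 0.8],
    [0, 0, 0, 1, 1, -75, 1],
    [0, 0, 0, 1, 1, -75, 1],
    [0, 0, 0, 1, 1, -75, 1],
    [0, 0, 0, 1, 1, -75, 1],
    [0, 0, 0, 1, 1, -75, 1]
  ]
}}

```text
clock: 4.75
tool_pos: [0.5468, 0.2268, 0.0916]
orientation: [180.0, -0.0, 134.7]
force: [-0.9, 1.0, -0.3]
opening: 0.0354
```

Gripped at a 35.4 mm opening with almost no side force. Now I try anticlockwise.

Call:
{"method": "carry_out", "body": {
  "increments": [
    [0, 0, 4, 0, 0, 0, 1],
    [0, 0, 8, 0, 0, 0, 1],
    [0, 0, 12, 0, 0, 0, 1],
    [0, 0, 16, 0, 0, 0, 1],
    [0, 0, 20, 0, 0, 0, 1],
    [0, 0, 23, 0, 0, 0, 1],
    [0, 0, 23, 0, 0, 0, 1]
  ]
}}

```text
clock: 5.62
tool_pos: [0.547, 0.2269, 0.0916]
orientation: [180.0, 0.0, 157.7]
force: [-0.2, 1.1, 1.2]
opening: 0.0349
```

```bash
python3 - <<'E'
from h import *
o=ctrl.get_obs(); print(o["clock"],o["tool_pos"],o["orientation"],o["force"],o["moment"],o["tau"],o["opening"])
E
```

```text
5.625 [0.5470229  0.22693689 0.09159655] [1.79976367e+02 8.35657493e-03 1.57710622e+02] [-0.15368831  1.07003783  1.17666383] [0.52971284 0.21146546 0.01915173] [ -0.84292414 -51.60276532  23.46350133   5.98408967  -0.30070497
   0.45174709] 0.034851125736572355
```

Moment about z is almost nil (0.02 Nm), so it appears to turn freely this way. I'll carry on to 57° (0.99 rad), short of the end stop, and check the moment again.

Call:
{"method": "carry_out", "body": {
  "increments": [
    [0, 0, 5, 0, 0, 0, 1],
    [0, 0, 10, 0, 0, 0, 1],
    [0, 0, 15, 0, 0, 0, 1],
    [0, 0, 20, 0, 0, 0, 1],
    [0, 0, 25, 0, 0, 0, 1],
    [0, 0, 30, 0, 0, 0, 1],
    [0, 0, 34, 0, 0, 0, 1]
  ]
}}

```text
clock: 6.5
tool_pos: [0.5468, 0.227, 0.0916]
orientation: [180.0, 0.0, -168.2]
force: [-1.6, 2.4, 0.3]
opening: 0.0348
```

```bash
python3 - <<'E'
from h import *
o=ctrl.get_obs(); print(o["clock"],o["tool_pos"],o["orientation"],o["force"],o["moment"],o["tau"],o["opening"])
E
```

```text
6.5 [0.54679099 0.22696298 0.09159121] [ 1.79980863e+02  1.18752247e-03 -1.68208039e+02] [-1.58229496  2.40913539  0.27880866] [ 0.73890678  0.62482977 -0.07112213] [ -1.24068249 -51.34315252  23.62955332   6.24975085  -0.0751315
  -0.78306846] 0.034801018636692604
```

Call:
{"method": "carry_out", "body": {
  "increments": [
    [0, 0, 0, 0, 0, 1, 1],
    [0, 0, 0, 0, 0, 2, 1],
    [0, 0, 0, 0, 0, 3, 1],
    [0, 0, 0, 0, 0, 3, 1]
  ]
}}

```text
clock: 7.0
tool_pos: [0.5467, 0.2267, 0.0945]
orientation: [180.0, -0.0, -168.3]
force: [-2.0, 2.4, -1.2]
opening: 0.0345
```

```bash
python3 - <<'E'
from h import *
o=ctrl.get_obs(); print(o["clock"],o["tool_pos"],o["orientation"],o["force"],o["moment"],o["tau"],o["opening"])
E
```

```text
7.0 [0.54668203 0.22669486 0.09449918] [ 1.79998617e+02 -2.17878229e-02 -1.68308458e+02] [-2.04708571  2.43341449 -1.20850308] [ 0.77638065  1.00251665 -0.00343543] [-1.68513380e+00 -5.23136830e+01  2.48139542e+01  6.89448103e+00
  1.32291843e-01 -1.40034003e-02] 0.034541941545638256
```

Lifting meets hardly any resistance (−1.2 N). I'll lift a little more and check in the picture that the cap comes along.

Call:
{"method": "carry_out", "body": {
  "increments": [
    [0, 0, 0, 0, 0, 4, 1],
    [0, 0, 0, 0, 0, 8, 1],
    [0, 0, 0, 0, 0, 12, 1],
    [0, 0, 0, 0, 0, 12, 1]
  ]
}}

```text
clock: 7.5
tool_pos: [0.5476, 0.2267, 0.1075]
orientation: [180.0, 0.1, -168.3]
force: [-0.2, 0.5, -0.8]
opening: 0.0348
```

```bash
python3 - <<'E'
from h import *
o=ctrl.get_obs(); print(o["clock"],o["tool_pos"],o["force"],o["moment"],o["opening"])
S=[ctrl.snapshot(n) for n in ("scene","top")]
c=[]
for s in S:
    im=s["pixels"].copy()
    u,v=proj(s,[.546,.226,.11])[0].astype(int); c.append(cv2.resize(im[v-35:v+35,u-38:u+38],None,fx=5,fy=5,interpolation=cv2.INTER_CUBIC))
cv2.imwrite("pics/lift.png",np.hstack(c))
E
```

```text
7.5 [0.5476473  0.2267351  0.10745684] [-0.20706112  0.48885929 -0.81984399] [0.05443488 0.14633794 0.05407646] 0.034795888398563776
```

View pics/lift.png

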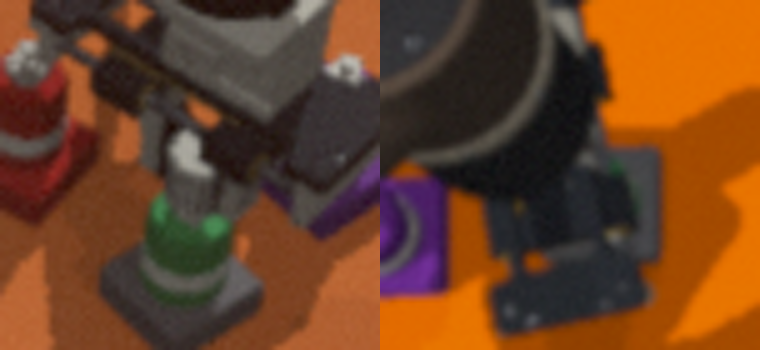

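The cap shows between the pads at left-panel (190,180), but I can't tell from this view whether it has risen. A further 30 mm will settle it, because an empty grip would shut.

Call:
{"method": "carry_out", "body": {
  "increments": [
    [0, 0, 0, 0, 0, 6, 1],
    [0, 0, 0, 0, 0, 12, 1],
    [0, 0, 0, 0, 0, 18, 1],
    [0, 0, 0, 0, 0, 24, 1],
    [0, 0, 0, 0, 0, 30, 1],
    [0, 0, 0, 0, 0, 30, 1]
  ]
}}

```text
clock: 8.35
tool_pos: [0.5472, 0.2269, 0.1372]
orientation: [180.0, 0.1, -168.3]
force: [-0.6, -0.9, -0.1]
opening: 0.0347
```

```bash
python3 - <<'E'
from h import *
o=ctrl.get_obs(); print(o["clock"],o["tool_pos"],o["force"],o["moment"],o["opening"])
S=[ctrl.snapshot(n) for n in ("scene","top")]
c=[]
for s in S:
    im=s["pixels"].copy()
    u,v=proj(s,[.546,.226,.11])[0].astype(int); c.append(cv2.resize(im[v-35:v+35,u-38:u+38],None,fx=5,fy=5,interpolation=cv2.INTER_CUBIC))
cv2.imwrite("pics/lift2.png",np.hstack(c))
E
```

```text
8.35 [0.54718301 0.22694564 0.13722357] [-0.61991165 -0.8815993  -0.07850289] [0.01687957 0.13974805 0.01182156] 0.03474769005058881
```

View pics/lift2.png

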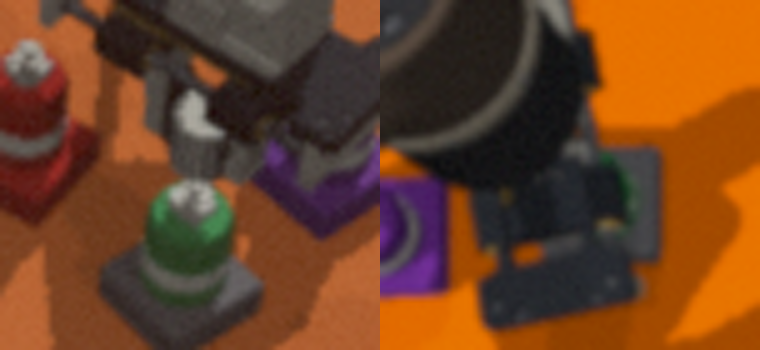

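The cap is off: the bare nozzle shows at left-panel (197,200) with the cap in the jaws above it at (200,140). Carrying it to the saucer.

Call:
{"method": "carry_out", "body": {
  "increments": [
    [0, 0, 0, 0, 0, 10, 1],
    [0, 0, 0, 0, 0, 20, 1],
    [0, 0, 0, 1, -10, 20, 1],
    [0, 0, 0, 2, -30, 20, 1],
    [0, 0, 0, 4, -55, 20, 1],
    [0, 0, 0, 6, -80, 20, 1],
    [0, 0, 0, 8, -105, 20, 1],
    [0, 0, 0, 10, -130, 15, 1],
    [0, 0, 0, 12, -155, 5, 1],
    [0, 0, 0, 14, -180, -10, 1],
    [0, 0, 0, 15, -200, -20, 1],
    [0, 0, 0, 16, -212, -27, 1],
    [0, 0, 0, 16, -212, -30, 1],
    [0, 0, 0, 16, -212, -30, 1],
    [0, 0, 0, 16, -212, -30, 1]
  ]
}}

```text
clock: 10.32
tool_pos: [0.5632, 0.0154, 0.1069]
orientation: [180.0, 0.0, -168.2]
force: [-0.1, 0.4, 0.3]
opening: 0.0349
```

```bash
python3 - <<'E'
from h import *
o=ctrl.get_obs(); print(o["clock"],o["tool_pos"],o["orientation"],o["force"],o["opening"])
S=[ctrl.snapshot(n) for n in ("scene","top")]
c=[]
p=o["tool_pos"]
for n,s in zip(("scene","top"),S):
    o0=cv2.imread(f"pics/{n}0.png")
    # rim circle from the bright saucer in the first picture
    u,v=proj(s,[.563,.015,.018])[0].astype(int); m=np.zeros(o0.shape[:2],np.uint8); m[v-35:v+35,u-35:u+35]=1
    w=(cv2.cvtColor(o0,cv2.COLOR_BGR2HSV)[...,1]<90)&(m>0)&(o0.min(2)>80)
    k,l,st,_=cv2.connectedComponentsWithStats(w.astype(np.uint8)); b=l==1+st[1:,4].argmax()
    print(n,st[1:,4].max(),fit([s],[b],(.563,.015),.065,.0175,.018),fit([s],[b],(.563,.015),.065,.012,.018))
    im=s["pixels"].copy(); u,v=proj(s,[.563,.015,.06])[0].astype(int)
    for q in proj(s,cyl(p[0],p[1],.018,p[2]-.007,p[2]-.007)): im[int(round(q[1])),int(round(q[0]))]=(0,0,255)
    c.append(cv2.resize(im[v-48:v+48,u-52:u+52],None,fx=3.8,fy=3.8,interpolation=cv2.INTER_CUBIC))
cv2.imwrite("pics/sau.png",np.hstack(c)[:,:800])
E
```

```text
10.325 [0.56317269 0.01542052 0.10689789] [ 1.79996887e+02  3.50735827e-02 -1.68216375e+02] [-0.08628193  0.39857257  0.33514685] 0.03494313265336154
scene 1468 (array([0.56512402, 0.01132617]), np.float64(0.03674540682414695)) (array([0.56447665, 0.01223918]), np.float64(0.06556333545512416))
top 1383 (array([0.56532577, 0.01300443]), np.float64(0.04356846473029041)) (array([0.56609293, 0.01288458]), np.float64(0.05338809034907599))
```

View pics/sau.png

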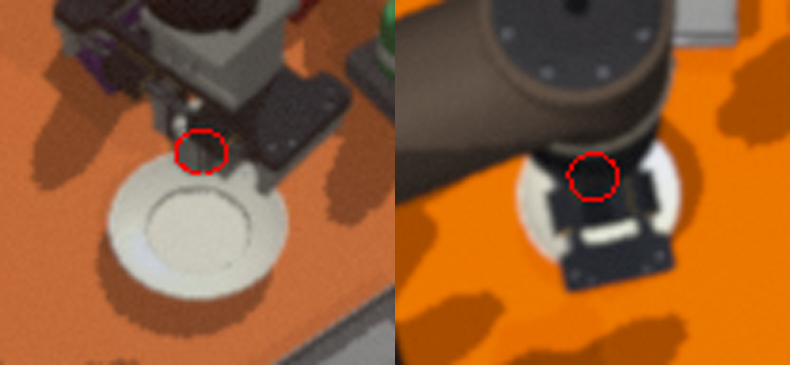

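The cap is held at crop (195,135) above the saucer, which is at crop (198,225). Fitting the rim alone gives the same centre from both cameras, (0.565, 0.012), so I'll make a small correction.

Call:
{"method": "carry_out", "body": {
  "increments": [
    [0, 0, 0, 2, -3, -5, 1],
    [0, 0, 0, 2, -3, -10, 1],
    [0, 0, 0, 2, -3, -10, 1],
    [0, 0, 0, 2, -3, -10, 1]
  ]
}}

```text
clock: 10.92
tool_pos: [0.5649, 0.0117, 0.0965]
orientation: [-180.0, -0.0, -168.3]
force: [1.1, 0.7, -0.3]
opening: 0.0353
```

```bash
python3 - <<'E'
from h import *
s=ctrl.snapshot("scene")
for d in ctrl.search_frame(s,"green_bottle_cap_mid"): print(d)
cv2.imwrite("pics/fin.png",s["pixels"])
o=ctrl.get_obs(); print(o["clock"],o["tool_pos"],o["force"],o["opening"])
E
```

```text
{'centre': [0.5636, 0.0121, 0.0104], 'confidence': 0.65}
{'centre': [0.5727, -0.0058, 0.1101], 'confidence': 0.61}
{'centre': [0.5621, 0.2128, 0.0352], 'confidence': 0.31}
11.025 [0.56498548 0.01169966 0.09665284] [-0.30581256 -0.22761383 -0.67096695] 0.034894774499078206
```

View pics/fin.png

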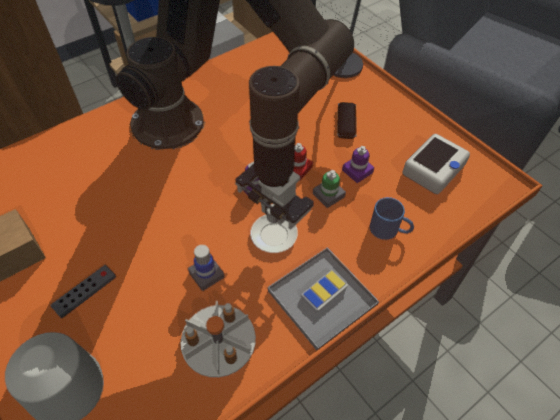

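The green bottle is open at (331,185) and the cap is in the gripper above the saucer at (275,220). Everything else stands where it did, so I'm handing in.

```bash
python3 -c "
from plant import ctrl
print(ctrl.close_job())"
```

```text
the job is handed in; nothing more can be done
None
```

The green bottle is open, and I handed the job in at about 11 s with its cap held, mouth down, above the middle of the saucer. I tried anticlockwise first and met no stop. I turned it 57° (0.99 rad), short of the end stop, so I never needed to try clockwise, and lifted it straight off.

**Last checks:**
- **Cap off and held:** the bare nozzle shows on the green bottle, and the gripper opening is steady at about 35 mm on the 36 mm cap.
- **Position:** the tool is at (0.565, 0.012), within 1 mm of the saucer centre from the rim fits in the two cameras. The cap's lower rim is about 70 mm above the saucer's rim.
- **Other things:** in the last picture the saucer, the blue bottle and its cap, and the bystanders look unmoved. I checked this by eye only.

**Checks that disagreed:**
- **First saucer fits:** the two cameras differed by about 13 mm until I fitted the rim alone.
- **Last cap detection:** the network's top hit was the saucer itself. Its second hit, at (0.573, −0.006, 0.110), was about 20 mm from where the gripper holds the cap. I went with the gripper pose and the picture instead.

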